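# Touch off the three weld-bench gauges in order

### The job

Before welding, touch off the gauges on the bench with the fingertips: first the yellow cap, then the blue, then the green, pressing each down lightly so that it sinks about half of its travel and stays there, never hard against its stop. Leave the red gauge's cap up, do not pick up, drag or tip any gauge, and leave everything else on the bench where it is.

Things in the scene. Friction and masses are not known exactly. Their poses are not given: they have to be found in the camera images.
- gauge_yellow: touch-off gauge with the yellow cap: loose stand, 0.7 to 1.2 kg, grey round foot 60 mm across and 16 mm high, slim aluminium barrel 28 mm across, steel stem and flat yellow cap 36 mm across and 8 mm thick on top; 100 mm tall with the cap fully up. Origin: centre of the underside of the foot, z up.
- tip_yellow (a point): centre of the flat top face of the yellow cap; it sinks with the cap.
- cap_yellow (a joint): how far the yellow cap is pushed down (m): 0 fully up, 0.016 hard against its stop; it starts at 0 to 0.002. No spring: it slides stiffly under about 4 N and stays where it is left.
- gauge_blue: touch-off gauge with the blue cap: loose stand, 0.7 to 1.2 kg, grey round foot 60 mm across and 16 mm high, slim aluminium barrel 28 mm across, steel stem and flat blue cap 36 mm across and 8 mm thick on top; 75 mm tall with the cap fully up. Origin: centre of the underside of the foot, z up.
- tip_blue (a point): centre of the flat top face of the blue cap; it sinks with the cap.
- cap_blue (a joint): how far the blue cap is pushed down (m): 0 fully up, 0.016 hard against its stop; it starts at 0 to 0.002. No spring: it slides stiffly under about 4 N and stays where it is left.
- gauge_green: touch-off gauge with the green cap: loose stand, 0.7 to 1.2 kg, grey round foot 60 mm across and 16 mm high, slim aluminium barrel 28 mm across, steel stem and flat green cap 36 mm across and 8 mm thick on top; 125 mm tall with the cap fully up. Origin: centre of the underside of the foot, z up.
- tip_green (a point): centre of the flat top face of the green cap; it sinks with the cap.
- cap_green (a joint): how far the green cap is pushed down (m): 0 fully up, 0.016 hard against its stop; it starts at 0 to 0.002. No spring: it slides stiffly under about 4 N and stays where it is left.
- gauge_red: touch-off gauge with the red cap: loose stand, 0.7 to 1.2 kg, grey round foot 60 mm across and 16 mm high, slim aluminium barrel 28 mm across, steel stem and flat red cap 36 mm across and 8 mm thick on top; 90 mm tall with the cap fully up. Origin: centre of the underside of the foot, z up.
- tip_red (a point): centre of the flat top face of the red cap; it sinks with the cap.
- cap_red (a joint): how far the red cap is pushed down (m): 0 fully up, 0.016 hard against its stop; it starts at 0 to 0.002. No spring: it slides stiffly under about 4 N and stays where it is left.
- weldment: fixed steel V-block weldment: base plate 130 x 170 x 20 mm, upright with a V notch, 158 mm tall in all. Origin: centre of the underside.
- flange: loose steel ring, 100 mm outside, 60 mm inside, 25 mm high; bystander. Origin: centre of the underside.
- nut: loose steel hex nut, 36 mm across flats, 22 mm high; bystander. Origin: centre of the underside.
- spray_bottle: loose white bottle with a blue band and yellow spray head, 72 mm across, 183 mm tall; bystander. Origin: centre of the underside.
- grinder: loose yellow angle grinder, 280 mm long, 70 mm high, lying on the bench; bystander. Origin: below the middle of its handle.
- chipping_hammer: loose hammer with a wooden handle lying on the bench, 260 mm long, 26 mm high; bystander. Origin: on the bench under the middle of its length.
Mind the look-alikes: they are no part of the job. What is shaped like the gauge_green but brown or orange is not meant.

How it is judged (in metres and radians):
On the way, in this order (a step that is already met when the one before it is completed fails the run):
1. the yellow cap has been pressed part way down (4 to 13.5 mm) (value of joint cap_yellow between 0.004 and 0.0135 m), for 0.2 s.
2. the blue cap has been pressed part way down (4 to 13.5 mm) (value of joint cap_blue between 0.004 and 0.0135 m), for 0.2 s.
3. the green cap has been pressed part way down (4 to 13.5 mm) (value of joint cap_green between 0.004 and 0.0135 m), for 0.2 s.
At the end, for the whole second after the job is handed in: the yellow, blue and green caps are each down 4 to 13.5 mm of their 16 mm travel, the red cap is down less than 4 mm, all four gauges stand upright, at rest and within 20 mm of where they started, and the loose bystanders are within 20 mm of where they were (all of step 1 and all of step 2 and all of step 3 and value of joint cap_red below 0.004 m and distance of each of gauge_yellow, gauge_blue, gauge_green, gauge_red, flange, nut, spray_bottle, grinder, chipping_hammer from where it was at the start of the episode below 0.02 m and angle between each of gauge_yellow, gauge_blue, gauge_green, gauge_red's own z axis and vertical below 0.1 rad and linear speed of each of gauge_yellow, gauge_blue, gauge_green, gauge_red below 0.02 m/s); the robot touches nothing.
It fails at once if a gauge is pressed harder than 25 N (contact force between any of the arm, the fingers and gauge_yellow above 25 N or contact force between any of the arm, the fingers and gauge_blue above 25 N or contact force between any of the arm, the fingers and gauge_green above 25 N or contact force between any of the arm, the fingers and gauge_red above 25 N).
It fails at once if a cap is driven hard against its stop (value of joint any of cap_yellow, cap_blue, cap_green above 0.0155 m).
It fails at once if the red cap is pressed (value of joint cap_red above 0.004 m).
It fails at once if a gauge is lifted, carried, dragged or tipped (height (world z) of any of gauge_yellow, gauge_blue, gauge_green, gauge_red above 0.012 m or distance of any of gauge_yellow, gauge_blue, gauge_green, gauge_red from where it was at the start of the episode above 0.03 m or angle between any of gauge_yellow, gauge_blue, gauge_green, gauge_red's own z axis and vertical above 0.3 rad).
It fails at once if a bystander is moved more than 30 mm (distance of any of flange, nut, spray_bottle, grinder, chipping_hammer from where it was at the start of the episode above 0.03 m).
It also fails if it takes over 54 s, if anything falls off the work surface, if the arm or the gripper's body presses on something with over 40 N, if the wrist force passes 120 N, or if a joint passes its speed limit or range.

### The arm

A 6-joint arm with a two-finger parallel gripper is mounted at the origin on the work surface. World frame = base frame: x ahead of the robot, y to its left, z up, the work surface at z = 0. Lengths are in mm, angles in rad, forces in N, time in s.
With the tool pointing down it reaches from about 275 to 1000 mm from the base axis. Payload 8.4 kg.
Tool frame: the origin (TCP) lies at the very end of the fingers, on their centre line; the grasp point (between the pads) lies 19 mm behind it; z points along the fingers, y is the line along which they close (so a half turn about z gives the same grasp; the last joint's range is limited). The gripper opens to 85 mm and grips with 20 to 120 N. Pads are 22 mm wide; open, the fingers measure 114 mm over their backs; the gripper's body (76 mm by 85 mm) begins 54 mm behind the grasp point. The pads swing forward as they close: fully open they stand 13 mm farther back than shut.
Start: joints at [-1.146, 0.353, 1.633, -0, 1.155, -0.002], TCP at [258.724, -568.937, 231.281] pointing down, gripper open.
Joint ranges: [-2.63, 2.63], [-0.92, 2.1], [0.06, 2.66], [-1.3, 4.44], [0, 2.69], [-3.02, 3.02]. Speed limits (rad/s): [2.22, 2.22, 2.79, 3.14, 3.14, 3.14].

### API

Orientations are given as [roll, pitch, yaw] about the fixed x, y, z axes, in that order (R = Rz(yaw) Ry(pitch) Rx(roll)).
In Python, from rig import telemetry, imaging, r gives the robot as it stands. The module is installed in compiled form; this text tells all that it offers.
- The arm moves only by the tool step_arm, never from a script. Its argument "moves" is a list of rows, each a list of 3 entries, a list of its own where there are three numbers: the turn, a rotation vector about the tool's x, y, z scaled (see below), then the shift along the tool's x, y, z scaled (see below), then the opening, from -1 (shut) to 1 (fully open). A call has 1 to 8 rows; each row is the pose to reach, as a shift and turn from the pose commanded when the call began, along the tool's axes at that moment; what a row does not reach only later rows make up. The controller multiplies each number of a shift by 200 mm and each number of a turn by 45 degrees. A row lasts 1/10 s, in which the tool goes at most 50 mm and 8.59 degrees, less where a joint would pass 70% of its speed; a pose out of reach is approached as far as the arm can. A call with a number of a shift or a turn outside -1 to 1 is refused whole. A call with a gripper value outside its range is refused whole. The fingers move at their own pace and stop on an object; "squeeze" is the grip in N (left out, the last holds). Time passes only in rows, so rows that repeat a pose let the fingers close. It gives the time, the measured TCP pose, the force, the opening and the grip force at its end, in the units of the state.
- telemetry.sense(): the state, without advancing time (a new reading comes with each control period).
- imaging.grab_frame(name): name is "scene" or "top" or "wrist"; returns the picture (384x512x3 uint8, red, green, blue); there is no depth.
- imaging.calibration(name): a dict with "fx", "fy", "cx", "cy" (pixels), "dist_coeffs" ([k1, k2, p1, p2, k3] as OpenCV has them; the pictures are not rectified), "cam_to_world" (4x4, takes a point from camera to world coordinates). Camera axes: x right, y up, looking along -z (the intrinsics and any distortion apply to the point x, -y, -z); pixel columns grow to the right and rows downward; lengths in mm; the calibration is good to about 2 mm. A picture is of the moment at which its call begins: read the wrist's pose just before it. calibration takes no time and is no camera call; for the wrist camera it gives the pose at the moment of the call.
- r.sign_off(): hands the job in; it is judged then, once.
Trained networks look in the newest picture that a camera, given by its name, has taken for a name from the list of things; names that differ only in an ending like _2 or _b are one class to them, and where a whole thing is asked for, a point or a joint stands for the part that bears it (a point fixed in the world has none). Each returns a list of dicts, best first, with "conf" (0 to 1); they miss things now and then, are a little off and sometimes report something else, mostly with a low value. They report only what shows in the picture. A call takes as long as a camera call. They do not tell look-alikes from the thing itself.
- imaging.recognise(camera, name): "extent" ([left, top, width, height] in pixels, round what is visible of it).
- imaging.mark_of(camera, name): "xy" ([column, row] in pixels: a listed point, or the origin of a listed thing).
The state is a dict: "clock": time; "qpos": joint angles; "qvel": joint speeds; "joint_efforts": joint torques, N m; "eef_pos": TCP position; "tcp_rot": TCP orientation; "contact_force": force on the tool from outside, world axes, zero at the start; "wrist_torque": the same for the moment, N m; "opening": opening from 0.0 (shut) to 1.0 (fully open); "grasp_force": force on a finger pad.
Only numpy, scipy, OpenCV 4.12 (cv2) and the standard library are available. Lean on these libraries where they do the work, as an engineer would, in place of code of your own. Each camera call takes 0.05 s, during which the arm holds its last target. There are 200 camera calls.

## Working session

There is one attempt and no reset: what is moved stays moved. The work goes in short steps, Python scripts to look and compute and a tool call to move; the robot and the scene stay as the last step left them, time stands still between calls to the robot, and variables do not carry over. Pictures are saved under pics/ and viewed, at most 10 in all, crops included, and the job is handed in when it is done.

Besides the shell and the picture viewer there is one more tool, called after "Call:" by a JSON object that holds its "op" and its "data", one argument or row to a line. step_arm: Moves the arm, as the interface text tells. Its arguments: {"type":"object","properties":{"moves":{"type":"array"},"squeeze":{"type":"number"}},"required":["moves"]}

```bash
mkdir -p pics; cat > h.py <<'E'
import numpy as np, cv2
from rig import telemetry, imaging, r
def cal(n):
    c=imaging.calibration(n); K=np.array([[c['fx'],0,c['cx']],[0,c['fy'],c['cy']],[0,0,1]]); return K,np.array(c['dist_coeffs']),np.array(c['cam_to_world'])
def ray(n,xy,c=None):
    K,d,T=c or cal(n)
    u=cv2.undistortPoints(np.array([[xy]],float),K,d)[0,0]
    v=T[:3,:3]@np.array([u[0],-u[1],-1.]); return T[:3,3],v/np.linalg.norm(v)
def proj(n,P,c=None):
    K,d,T=c or cal(n); p=T[:3,:3].T@(np.array(P,float)-T[:3,3]); p=p*[1,-1,-1]
    return cv2.projectPoints(p.reshape(1,3),np.zeros(3),np.zeros(3),K,d)[0].ravel()
def atz(n,xy,z,c=None):
    o,v=ray(n,xy,c); return o+v*(z-o[2])/v[2]
def tri(rays):
    A=np.zeros((3,3));b=np.zeros(3)
    for o,v in rays:
        M=np.eye(3)-np.outer(v,v);A+=M;b+=M@o
    p=np.linalg.solve(A,b); return p,[np.linalg.norm(np.cross(p-o,v)) for o,v in rays]
def save(n,f,scale=1,crop=None):
    im=imaging.grab_frame(n)
    if crop: x,y,w,h=crop; im=im[y:y+h,x:x+w]
    cv2.imwrite('pics/'+f,cv2.cvtColor(cv2.resize(im,None,fx=scale,fy=scale,interpolation=cv2.INTER_CUBIC),cv2.COLOR_RGB2BGR))
E
python3 - <<'E'
from h import *
save('scene','scene0.png',1.5);save('top','top0.png',1.5)
for n in ['yellow','blue','green','red']:
    for c in ['scene','top']:
        for d in imaging.mark_of(c,'tip_'+n)[:4]: print(n,c,np.round(d['xy'],1),round(d['conf'],2))
s=telemetry.sense();print(s['clock'],s['eef_pos'],s['tcp_rot'],s['contact_force'],s['opening'])
for c in ['scene','top','wrist']: print(c,np.round(cal(c)[2],2).tolist())
E
```

```text
yellow scene [251.5 159.9] 0.66
yellow top [232.  208.6] 0.68
yellow top [234.6 207.7] 0.55
yellow top [314.7 215.8] 0.35
blue scene [217.9 263.9] 0.48
blue scene [250.5 159.8] 0.48
blue top [318.  172.7] 0.4
green scene [167.4 214.6] 0.69
green scene [144.6 252.5] 0.51
green top [351.3 200.9] 0.67
green top [309.  254.5] 0.45
red top [183.4 225.9] 0.53
red top [230.8 207.3] 0.49
0.5 [ 258.69949923 -568.91274735  231.2294892 ] [-3.14146279e+00 -2.51539613e-05  4.26763475e-01] [0.62603378 0.16872464 0.94467644] 1.0031279523851002
scene [[0.76, -0.49, 0.43, 1092.61], [0.65, 0.57, -0.5, -591.99], [-0.0, 0.66, 0.75, 1020.46], [0.0, 0.0, 0.0, 1.0]]
top [[0.01, 1.0, -0.08, 427.38], [-1.0, 0.01, 0.02, 26.05], [0.02, 0.08, 1.0, 1603.06], [0.0, 0.0, 0.0, 1.0]]
wrist [[0.41, 0.88, 0.25, 320.23], [-0.91, 0.4, 0.11, -541.26], [0.0, -0.27, 0.96, 373.76], [0.0, 0.0, 0.0, 1.0]]
```

View pics/scene0.png

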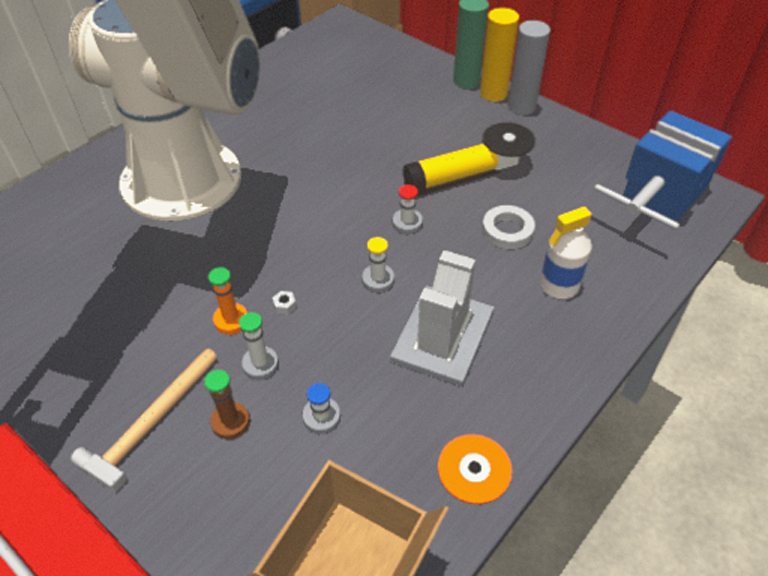

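View pics/top0.png

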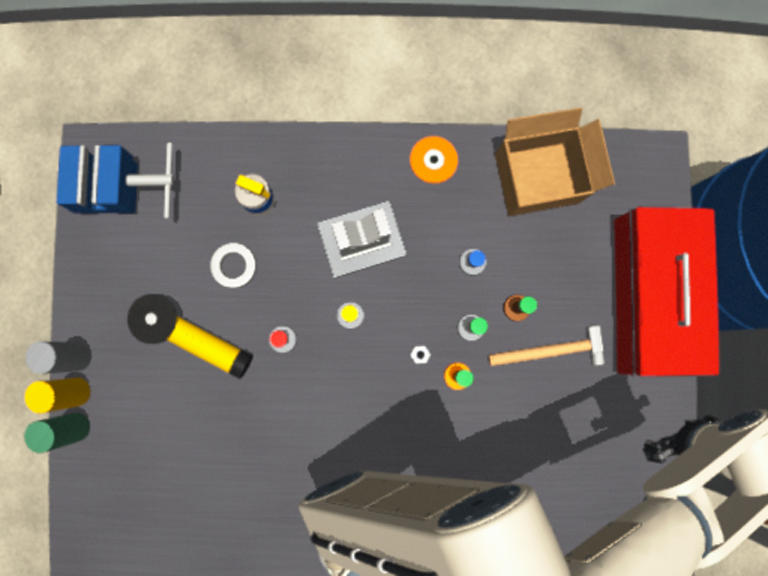

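The pictures show the yellow cap at scene (251,163) / top (233,209), blue at (213,263) / (317,173) and red at (272,128) / (186,226). There are three green-capped stands. In top-view pixels:
- The grey-footed one is at (319,217).
- The brown one is at (351,203).
- The orange one is at (308,252).

The grey/aluminium one fits gauge_green; the brown and orange ones are look-alikes. I'll triangulate the caps and confirm green in an enlarged crop.

```bash
cat >> h.py <<'E'
HUE={'y':(24,36),'b':(100,122),'g':(55,80),'r':None}
def blobs(im,c):
    h=cv2.cvtColor(im,cv2.COLOR_RGB2HSV)
    if c=='r': m=((h[...,0]<6)|(h[...,0]>174))
    else: m=(h[...,0]>=HUE[c][0])&(h[...,0]<=HUE[c][1])
    m=(m&(h[...,1]>150)&(h[...,2]>70)).astype(np.uint8)
    n,_,st,ce=cv2.connectedComponentsWithStats(m)
    return [(ce[i],st[i][4],st[i]) for i in range(1,n) if st[i][4]>15]
E
python3 - <<'E'
from h import *
I={c:imaging.grab_frame(c) for c in ['scene','top']}
seed={'y':((251,163),(233,209)),'b':((213,263),(317,173)),'g':((167,214),(319,217)),'r':((272,128),(186,226)),'gBrown':((145,253),(351,203)),'gOrange':((146,184),(309,251))}
for k,(s,t) in seed.items():
    R=[];px=[]
    for c,p in (('scene',s),('top',t)):
        b=min(blobs(I[c],k[0]),key=lambda b:np.hypot(*(b[0]-p))); px+=[np.round(b[0],1),b[1]]; R.append(ray(c,b[0]))
    P,e=tri(R); print(k,px,np.round(P,1),np.round(e,1))
cr=[cv2.resize(I['scene'][170:300,110:240],(400,400),interpolation=cv2.INTER_CUBIC),cv2.resize(I['top'][150:280,260:390],(400,400),interpolation=cv2.INTER_CUBIC)]
cv2.imwrite('pics/crop.png',cv2.cvtColor(np.hstack(cr),cv2.COLOR_RGB2BGR))
for n in ['weldment','nut','chipping_hammer']:
    d=imaging.mark_of('top',n)[:1]
    for q in d: print(n,np.round(atz('top',q['xy'],0)),q['conf'])
E
```

```text
y [array([251.2, 162.7]), np.int32(104), array([232.5, 208.5]), np.int32(87)] [500.8  59.1  96.5] [0.2 0.2]
b [array([211.9, 262. ]), np.int32(164), array([317.5, 171.9]), np.int32(85)] [ 623.2 -216.    70.3] [0.3 0.3]
g [array([166.7, 214.4]), np.int32(134), array([318.9, 216.8]), np.int32(89)] [ 475.7 -211.8  119.5] [0. 0.]
r [array([272. , 127.4]), np.int32(101), array([185.5, 225.4]), np.int32(87)] [446.6 209.   85.9] [0.6 0.6]
gBrown [array([144.2, 253.5]), np.int32(171), array([351.7, 202.8]), np.int32(90)] [ 520.  -316.6  120.5] [0.2 0.2]
gOrange [array([145.6, 183.6]), np.int32(127), array([309.4, 251.7]), np.int32(76)] [ 366.5 -181.6  121.6] [0.2 0.2]
weldment [678.  32.   0.] 0.65
nut [415. -99.   0.] 0.68
chipping_hammer [ 405. -383.    0.] 0.58
```

View pics/crop.png

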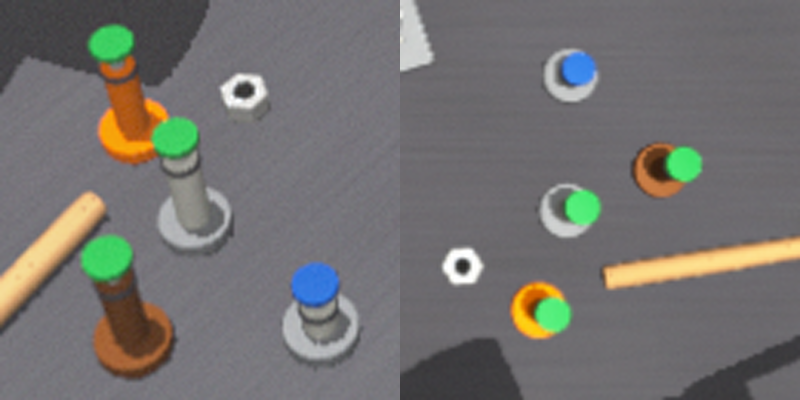

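The enlarged crop shows that, of the three green-capped stands, only the middle one at scene (167,214) / top (319,217) has the grey foot and aluminium barrel. So gauge_green is at about (476,-212). I'll shut the gripper and travel high to yellow.

Call:
{"op": "step_arm", "data": {
  "moves": [
    [[0, 0, 0], [0.1, -0.098, 0], -1],
    [[0, 0, 0], [0.2, -0.196, 0], -1],
    [[0, 0, 0], [0.3, -0.294, 0], -1],
    [[0, 0, 0], [0.4, -0.393, 0], -1],
    [[0, 0, 0], [0.5, -0.49, 0], -1],
    [[0, 0, 0], [0.6, -0.588, 0], -1],
    [[0, 0, 0], [0.7, -0.687, 0], -1],
    [[0, 0, 0], [0.8, -0.785, 0], -1]
  ],
  "squeeze": 20
}}

```text
clock: 1.55
eef_pos: [339.7, -358.8, 231.4]
tcp_rot: [3.141, -0.0, 0.427]
contact_force: [0.9, 0.3, 0.6]
opening: -0.003
grasp_force: 0.0
```

Call:
{"op": "step_arm", "data": {
  "moves": [
    [[0, 0, 0], [0.1, -0.098, 0], -1],
    [[0, 0, 0], [0.2, -0.196, 0], -1],
    [[0, 0, 0], [0.3, -0.294, 0], -1],
    [[0, 0, 0], [0.4, -0.393, 0], -1],
    [[0, 0, 0], [0.5, -0.49, 0], -1],
    [[0, 0, 0], [0.6, -0.588, 0], -1],
    [[0, 0, 0], [0.7, -0.687, 0], -1],
    [[0, 0, 0], [0.8, -0.785, 0], -1]
  ]
}}

```text
clock: 2.35
eef_pos: [420.4, -149.6, 231.5]
tcp_rot: [3.141, -0.0, 0.427]
contact_force: [0.4, -0.3, 0.7]
opening: 0.001
grasp_force: 0.0
```

```bash
cat >> h.py <<'E'
from scipy.spatial.transform import Rotation as Ro
def goto(P):
    s=telemetry.sense(); R=Ro.from_euler('xyz',s['tcp_rot']).as_matrix()
    d=R.T@(np.array(P,float)-s['eef_pos']); 
    print('t',round(s['clock'],2),'pos',np.round(s['eef_pos'],1),'rot',np.round(s['tcp_rot'],3),'F',np.round(s['contact_force'],1),'op',round(s['opening'],3),'shift units',np.round(d/200,4)); return s
def wristcap(k,P):
    c=cal('wrist'); im=imaging.grab_frame('wrist'); p=proj('wrist',P,c)
    print(k,'expected px',np.round(p,1))
    for b in blobs(im,k): 
        if b[1]>60: print('  blob',np.round(b[0],1),b[2].tolist(),'at nominal z',np.round(atz('wrist',b[0],P[2],c),1))
    return im,c
E
python3 - <<'E'
from h import *
goto((501,59,200))
im,c=wristcap('y',(501,59,99)); wristcap('g',(476,-212,124)); wristcap('b',(623,-216,74))
E
```

```text
t 2.35 pos [ 420.4 -149.6  231.5] rot [ 3.141 -0.     0.427] F [ 0.4 -0.3  0.7] op 0.001 shift units [ 0.7986 -0.7825  0.1575]
y expected px [ 36.7 -35.2]
  blob [278.5 212.6] [270, 195, 15, 36, 222] at nominal z [ 403.3 -179.9   99. ]
  blob [241.9 225.6] [237, 218, 9, 15, 79] at nominal z [ 379.5 -156.3   99. ]
g expected px [364.8 158.9]
  blob [361.3 161.1] [341, 139, 48, 45, 779] at nominal z [ 473.5 -210.4  124. ]
  blob [501.2 166.4] [487, 143, 25, 46, 850] at nominal z [ 514.4 -309.4  124. ]
b expected px [438.6 -18. ]
  blob [436.    3.8] [418, 0, 38, 11, 282] at nominal z [ 608.6 -222.5   74. ]
```

Call:
{"op": "step_arm", "data": {
  "moves": [
    [[0, 0, 0], [0.1, -0.097, 0], -1],
    [[0, 0, 0], [0.2, -0.195, 0], -1],
    [[0, 0, 0], [0.3, -0.292, 0], -1],
    [[0, 0, 0], [0.4, -0.39, 0], -1],
    [[0, 0, 0], [0.5, -0.488, 0], -1],
    [[0, 0, 0], [0.55, -0.56, 0], -1],
    [[0, 0, 0], [0.55, -0.6, 0], -1],
    [[0, 0, 0], [0.55, -0.6, 0], -1]
  ]
}}

```text
clock: 3.3
eef_pos: [469.8, 4.0, 231.1]
tcp_rot: [-3.142, 0.001, 0.428]
contact_force: [0.7, -0.1, 0.4]
opening: 0.001
grasp_force: 0.0
```

```bash
python3 - <<'E'
from h import *
goto((501,59,180))
wristcap('y',(501,59,99))
save('wrist','w1.png',1.5)
c=cal('wrist');d=imaging.mark_of('wrist','tip_yellow')
for q in d: print(np.round(q['xy'],1),round(q['conf'],2),np.round(atz('wrist',q['xy'],99,c),1))
E
```

```text
t 3.3 pos [469.8   4.  231.1] rot [-3.142e+00  1.000e-03  4.280e-01] F [ 0.7 -0.1  0.4] op 0.001 shift units [ 0.2561 -0.1855  0.2555]
y expected px [207.5 117.4]
  blob [209.7 119.6] [188, 98, 44, 45, 1553] at nominal z [500.1  56.7  99. ]
  blob [373.3 288.4] [360, 283, 24, 15, 65] at nominal z [ 422.5 -136.8   99. ]
[208.4 119.9] 0.84 [499.9  56.8  99. ]
```

View pics/w1.png

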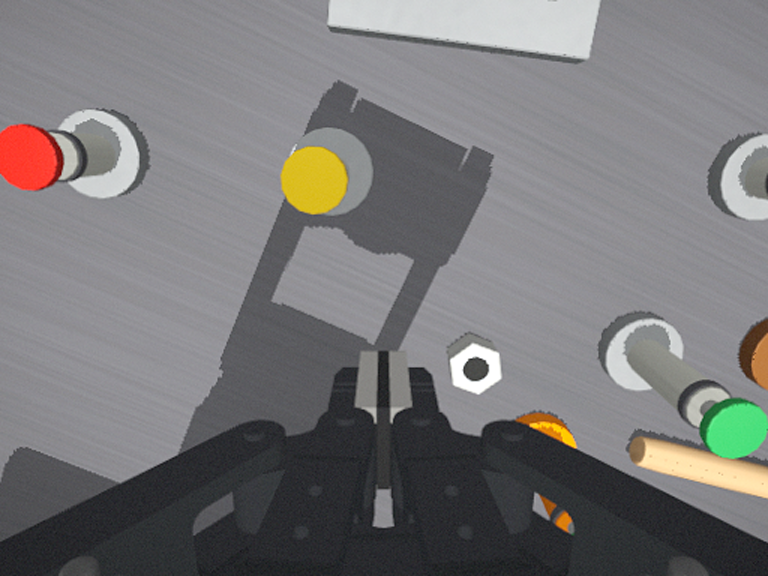

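The wrist view shows the yellow cap at px (209,120), the shut fingertips at (255,250), and a clear corridor between them. The weldment plate is well ahead of it.

Call:
{"op": "step_arm", "data": {
  "moves": [
    [[0, 0, 0], [0.12, -0.09, 0], -1],
    [[0, 0, 0], [0.2, -0.145, 0.05], -1],
    [[0, 0, 0], [0.249, -0.18, 0.15], -1],
    [[0, 0, 0], [0.249, -0.18, 0.3], -1],
    [[0, 0, 0], [0.249, -0.18, 0.45], -1],
    [[0, 0, 0], [0.249, -0.18, 0.56], -1],
    [[0, 0, 0], [0.249, -0.18, 0.6], -1],
    [[0, 0, 0], [0.249, -0.18, 0.6], -1]
  ]
}}

```text
clock: 4.25
eef_pos: [500.4, 56.8, 110.6]
tcp_rot: [-3.141, 0.002, 0.426]
contact_force: [-0.8, 0.1, 0.1]
opening: -0.002
grasp_force: 0.0
```

```bash
python3 - <<'E'
from h import *
goto((500,57,91.5)); save('wrist','w2.png',1.5)
E
```

```text
t 4.25 pos [500.4  56.8 110.6] rot [-3.141e+00  2.000e-03  4.260e-01] F [-0.8  0.1  0.1] op -0.002 shift units [-0.001  -0.0017  0.0955]
```

View pics/w2.png

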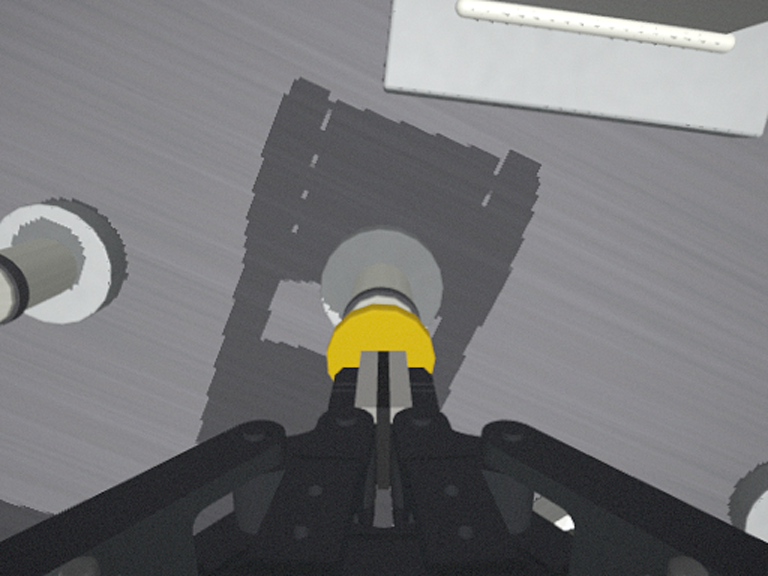

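The yellow cap is centred under the shut fingertips at px (255,240). I'll descend slowly.

Call:
{"op": "step_arm", "data": {
  "moves": [
    [[0, 0, 0], [0, 0, 0.03], -1],
    [[0, 0, 0], [0, 0, 0.045], -1],
    [[0, 0, 0], [0, 0, 0.05], -1],
    [[0, 0, 0], [0, 0, 0.055], -1],
    [[0, 0, 0], [0, 0, 0.06], -1],
    [[0, 0, 0], [0, 0, 0.065], -1],
    [[0, 0, 0], [0, 0, 0.07], -1],
    [[0, 0, 0], [0, 0, 0.075], -1]
  ]
}}

```text
clock: 5.1
eef_pos: [501.1, 57.6, 96.4]
tcp_rot: [3.142, -0.0, 0.427]
contact_force: [-1.2, 0.2, 3.2]
opening: -0.002
grasp_force: 1.8
```

Force has risen, so the fingers are touching the cap at about z 96. I'll continue to about 91.5.

Call:
{"op": "step_arm", "data": {
  "moves": [
    [[0, 0, 0], [0, 0, 0.005], -1],
    [[0, 0, 0], [0, 0, 0.01], -1],
    [[0, 0, 0], [0, 0, 0.015], -1],
    [[0, 0, 0], [0, 0, 0.02], -1],
    [[0, 0, 0], [0, 0, 0.02], -1],
    [[0, 0, 0], [0, 0, 0.02], -1]
  ]
}}

```text
clock: 5.7
eef_pos: [500.9, 57.5, 92.2]
tcp_rot: [-3.142, 0.0, 0.427]
contact_force: [0.2, -0.2, 1.2]
opening: 0.0
grasp_force: 0.3
```

Call:
{"op": "step_arm", "data": {
  "moves": [
    [[0, 0, 0], [0, 0, -0.03], -1],
    [[0, 0, 0], [0, 0, -0.12], -1],
    [[0, 0, 0], [0, 0, -0.27], -1],
    [[0, 0, 0], [0, 0, -0.42], -1],
    [[0, 0, 0], [0, 0, -0.56], -1],
    [[0, 0, 0], [0, 0.1, -0.65], -1],
    [[0, 0, 0], [0, 0.22, -0.69], -1],
    [[0, 0, 0], [0, 0.35, -0.69], -1]
  ]
}}

```text
clock: 6.5
eef_pos: [530.7, -6.7, 232.3]
tcp_rot: [3.14, -0.002, 0.428]
contact_force: [0.1, -0.0, -0.4]
opening: -0.001
grasp_force: 0.0
```

```bash
python3 - <<'E'
from h import *
goto((622,-218,200)); wristcap('y',(500.5,57,92)); wristcap('b',(622,-218,74))
b=[]
for c in ['scene','top']:
    im=imaging.grab_frame(c); q=min(blobs(im,'y'),key=lambda b:np.hypot(*(b[0]-(proj(c,(500.5,57,92))))));b.append(ray(c,q[0]));print(q[0],q[1])
print(tri(b))
E
```

```text
t 6.5 pos [530.7  -6.7 232.3] rot [ 3.14e+00 -2.00e-03  4.28e-01] F [ 0.1 -0.  -0.4] op -0.001 shift units [-0.0233  1.1505  0.1628]
y expected px [171.7 179.9]
  blob [175.9 180. ] [156, 160, 40, 41, 1169] at nominal z [501.9  53.7  92. ]
b expected px [500.8 178.9]
  blob [496.3 178.5] [478, 160, 34, 38, 1044] at nominal z [ 620.5 -213.9   74. ]
[248.         166.79166667] 24
[135.08566722 230.40032949] 607
(array([ 366.70851249,  343.79189263, -197.29179926]), [np.float64(108.07436566134163), np.float64(108.07436566134163)])
```

Call:
{"op": "step_arm", "data": {
  "moves": [
    [[0, 0, 0], [0, 0.15, 0], -1],
    [[0, 0, 0], [0, 0.32, 0], -1],
    [[0, 0, 0], [0, 0.5, 0], -1],
    [[0, 0, 0], [-0.05, 0.68, 0], -1],
    [[0, 0, 0], [-0.1, 0.85, 0], -1],
    [[0, 0, 0], [-0.15, 0.97, 0], -1],
    [[0, 0, 0], [-0.2, 1.0, 0], -1],
    [[0, 0, 0], [-0.2, 1.0, 0], -1]
  ]
}}

```text
clock: 7.5
eef_pos: [575.0, -204.8, 229.8]
tcp_rot: [-3.14, 0.001, 0.426]
contact_force: [-0.2, 0.3, -0.8]
opening: 0.001
grasp_force: 0.0
```

```bash
python3 - <<'E'
from h import *
wristcap('b',(622,-216,74))
c=cal('wrist');d=imaging.mark_of('wrist','tip_blue')
for q in d: print(np.round(q['xy'],1),round(q['conf'],2),np.round(atz('wrist',q['xy'],74,c),1))
goto((621,-217,84))
for c in ['scene','top']:
    im=imaging.grab_frame(c)
    for P in [(500.5,57,92)]:
        p=proj(c,P); print(c,p,[(np.round(b[0],1),b[1]) for b in blobs(im,'y') if np.hypot(*(b[0]-p))<15])
E
```

```text
b expected px [289. 131.]
  blob [290.8 131.3] [271, 111, 40, 41, 1277] at nominal z [ 622.4 -217.6   74. ]
[290.9 134.1] 0.75 [ 620.8 -217.8   74. ]
t 7.6 pos [ 575.8 -203.5  230.2] rot [-3.141  0.     0.427] F [ 0.2  0.5 -0.8] op -0.004 shift units [0.1779 0.1559 0.7306]
scene [250.66729491 164.23878772] [(array([251.1, 164.6]), np.int32(104))]
top [233.23456805 208.7086154 ] [(array([232.5, 208.6]), np.int32(88))]
```

Call:
{"op": "step_arm", "data": {
  "moves": [
    [[0, 0, 0], [0.1, 0.08, 0.05], -1],
    [[0, 0, 0], [0.18, 0.157, 0.15], -1],
    [[0, 0, 0], [0.18, 0.157, 0.3], -1],
    [[0, 0, 0], [0.18, 0.157, 0.45], -1],
    [[0, 0, 0], [0.18, 0.157, 0.58], -1],
    [[0, 0, 0], [0.18, 0.157, 0.67], -1],
    [[0, 0, 0], [0.18, 0.157, 0.71], -1],
    [[0, 0, 0], [0.18, 0.157, 0.71], -1]
  ]
}}

```text
clock: 8.5
eef_pos: [621.6, -217.4, 87.4]
tcp_rot: [-3.14, 0.001, 0.428]
contact_force: [0.1, 0.7, -0.5]
opening: 0.001
grasp_force: 0.0
```

```bash
python3 - <<'E'
from h import *
goto((621.5,-217.3,66.5)); save('wrist','w3.png',1.5)
for z in (92,100): print(proj('scene',(500.5,57,z)))
E
```

```text
t 8.5 pos [ 621.6 -217.4   87.4] rot [-3.14e+00  1.00e-03  4.28e-01] F [ 0.1  0.7 -0.5] op 0.001 shift units [-0.     -0.0006  0.1045]
[250.66729491 164.23878772]
[250.61969693 162.14929562]
```

View pics/w3.png

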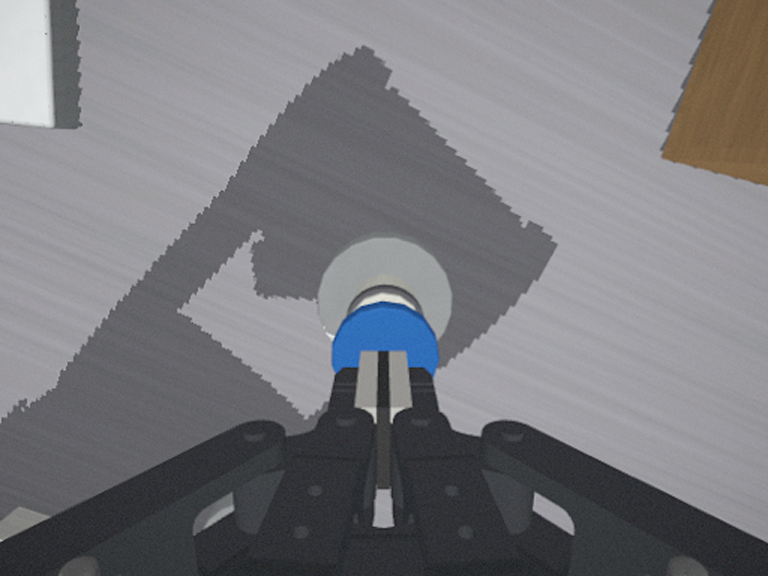

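Blue is centred under the fingertips at px (256,235). Yellow's cap sank about 1.9 px in the scene view, roughly 7 mm, which is what I wanted. Now I'll press blue.

Call:
{"op": "step_arm", "data": {
  "moves": [
    [[0, 0, 0], [0, 0, 0.03], -1],
    [[0, 0, 0], [0, 0, 0.05], -1],
    [[0, 0, 0], [0, 0, 0.06], -1],
    [[0, 0, 0], [0, 0, 0.065], -1],
    [[0, 0, 0], [0, 0, 0.07], -1],
    [[0, 0, 0], [0, 0, 0.075], -1],
    [[0, 0, 0], [0, 0, 0.08], -1],
    [[0, 0, 0], [0, 0, 0.085], -1]
  ]
}}

```text
clock: 9.35
eef_pos: [622.1, -218.6, 71.5]
tcp_rot: [3.141, -0.0, 0.427]
contact_force: [-1.2, 0.4, 3.4]
opening: -0.001
grasp_force: 1.8
```

Call:
{"op": "step_arm", "data": {
  "moves": [
    [[0, 0, 0], [0, 0, 0.005], -1],
    [[0, 0, 0], [0, 0, 0.01], -1],
    [[0, 0, 0], [0, 0, 0.015], -1],
    [[0, 0, 0], [0, 0, 0.019], -1],
    [[0, 0, 0], [0, 0, 0.019], -1]
  ]
}}

```text
clock: 9.85
eef_pos: [622.1, -218.5, 67.3]
tcp_rot: [3.142, -0.0, 0.427]
contact_force: [0.0, 0.1, 1.6]
opening: 0.005
grasp_force: 0.8
```

Call:
{"op": "step_arm", "data": {
  "moves": [
    [[0, 0, 0], [0, 0, -0.03], -1],
    [[0, 0, 0], [0, 0, -0.12], -1],
    [[0, 0, 0], [0, 0, -0.28], -1],
    [[0, 0, 0], [0, 0, -0.45], -1],
    [[0, 0, 0], [0, 0, -0.62], -1],
    [[0, 0, 0], [-0.05, 0, -0.76], -1],
    [[0, 0, 0], [-0.15, -0.03, -0.83], -1],
    [[0, 0, 0], [-0.3, -0.1, -0.83], -1]
  ]
}}

```text
clock: 10.65
eef_pos: [561.0, -225.9, 236.4]
tcp_rot: [3.138, -0.004, 0.427]
contact_force: [0.4, -0.3, -0.5]
opening: 0.002
grasp_force: 0.0
```

Call:
{"op": "step_arm", "data": {
  "moves": [
    [[0, 0, 0], [-0.15, -0.05, 0], -1],
    [[0, 0, 0], [-0.3, -0.11, 0], -1],
    [[0, 0, 0], [-0.45, -0.17, 0], -1],
    [[0, 0, 0], [-0.55, -0.22, 0], -1],
    [[0, 0, 0], [-0.6, -0.23, 0], -1],
    [[0, 0, 0], [-0.6, -0.23, 0], -1]
  ]
}}

```text
clock: 11.25
eef_pos: [430.4, -233.2, 233.9]
tcp_rot: [3.141, -0.0, 0.426]
contact_force: [0.7, -0.4, -1.1]
opening: -0.003
grasp_force: 0.0
```

```bash
python3 - <<'E'
from h import *
wristcap('g',(475,-213.5,124))
c=cal('wrist');d=imaging.mark_of('wrist','tip_green')
for q in d: print(np.round(q['xy'],1),round(q['conf'],2),np.round(atz('wrist',q['xy'],124,c),1))
goto((475,-213.5,137)); save('wrist','w4.png',1.5)
for c in ['scene','top']:
    im=imaging.grab_frame(c)
    for k,P in [('y',(500.5,57,92)),('b',(622,-217.5,67))]:
        p=proj(c,P); print(c,p,[(np.round(b[0],1),b[1]) for b in blobs(im,k) if np.hypot(*(b[0]-p))<15])
E
```

```text
g expected px [255.  122.8]
  blob [254.7 123.4] [231, 100, 48, 48, 1771] at nominal z [ 474.5 -213.5  124. ]
  blob [411.9 127.2] [384, 104, 50, 48, 1447] at nominal z [ 520.  -319.6  124. ]
  blob [161.8 235.7] [143, 212, 44, 42, 999] at nominal z [ 363.6 -182.4  124. ]
[164.8 234.9] 0.93 [ 366.3 -184.4  124. ]
[407.7 125.8] 0.73 [ 520.7 -316.4  124. ]
[254.2 124.8] 0.7 [ 474.5 -213.7  124. ]
t 11.35 pos [ 431.9 -233.3  233.9] rot [ 3.141e+00 -1.000e-03  4.270e-01] F [-0.1 -0.2 -0.2] op -0.002 shift units [ 0.2365 -0.0013  0.4846]
scene [250.66729491 164.23878772] [(array([251. , 164.5]), np.int32(103))]
scene [211.29961567 262.9297561 ] [(array([212.2, 264. ]), np.int32(162))]
top [233.23456805 208.7086154 ] [(array([232.6, 208.5]), np.int32(87))]
top [317.84807073 172.49557073] [(array([317.1, 172.4]), np.int32(83))]
```

View pics/w4.png

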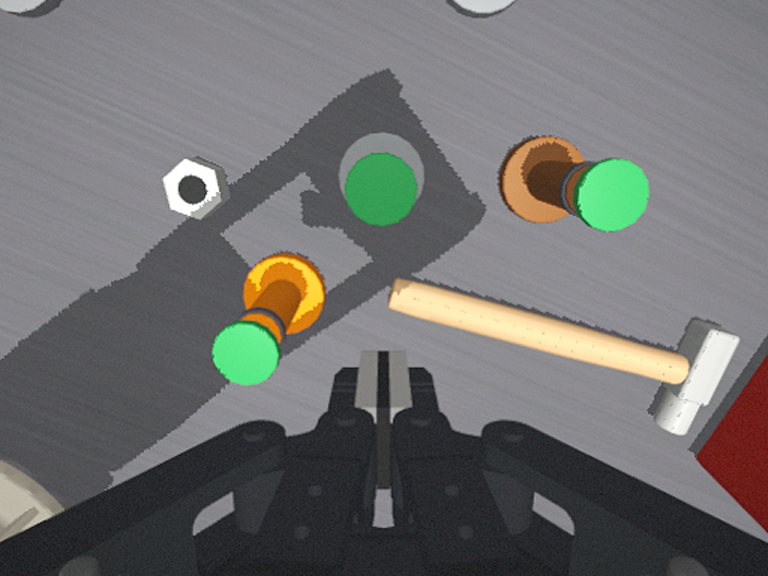

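The grey-footed green gauge is at px (254,123), directly ahead. Brown at (412,127) and orange at (162,236) both stay clear of the fingers. Blue has sunk about 2 px in the scene view, as intended.

Call:
{"op": "step_arm", "data": {
  "moves": [
    [[0, 0, 0], [0.12, 0, 0.0], -1],
    [[0, 0, 0], [0.2, 0, 0.08], -1],
    [[0, 0, 0], [0.235, 0, 0.2], -1],
    [[0, 0, 0], [0.235, 0, 0.33], -1],
    [[0, 0, 0], [0.235, 0, 0.43], -1],
    [[0, 0, 0], [0.235, 0, 0.48], -1],
    [[0, 0, 0], [0.235, 0, 0.48], -1],
    [[0, 0, 0], [0.235, 0, 0.48], -1]
  ]
}}

```text
clock: 12.3
eef_pos: [474.3, -213.6, 138.0]
tcp_rot: [3.141, -0.0, 0.427]
contact_force: [0.5, 0.4, 0.6]
opening: -0.0
grasp_force: 0.0
```

```bash
python3 - <<'E'
from h import *
goto((474.7,-213.5,116.7)); save('wrist','w5.png',1)
E
```

```text
t 12.3 pos [ 474.3 -213.6  138. ] rot [ 3.141 -0.     0.427] F [0.5 0.4 0.6] op -0.0 shift units [0.0021 0.0002 0.1065]
```

View pics/w5.png

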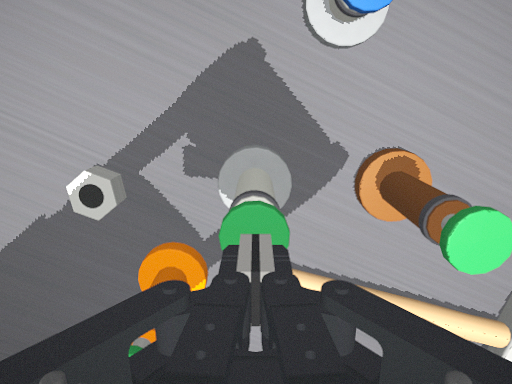

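Green is centred under the fingertips at px (255,230). Pressing now.

Call:
{"op": "step_arm", "data": {
  "moves": [
    [[0, 0, 0], [0, 0, 0.03], -1],
    [[0, 0, 0], [0, 0, 0.05], -1],
    [[0, 0, 0], [0, 0, 0.06], -1],
    [[0, 0, 0], [0, 0, 0.065], -1],
    [[0, 0, 0], [0, 0, 0.07], -1],
    [[0, 0, 0], [0, 0, 0.075], -1],
    [[0, 0, 0], [0, 0, 0.08], -1],
    [[0, 0, 0], [0, 0, 0.085], -1]
  ]
}}

```text
clock: 13.15
eef_pos: [473.7, -213.5, 120.6]
tcp_rot: [3.141, -0.0, 0.427]
contact_force: [-1.5, -0.0, 3.7]
opening: 0.006
grasp_force: 1.8
```

Call:
{"op": "step_arm", "data": {
  "moves": [
    [[0, 0, 0], [0, 0, 0.005], -1],
    [[0, 0, 0], [0, 0, 0.01], -1],
    [[0, 0, 0], [0, 0, 0.015], -1],
    [[0, 0, 0], [0, 0, 0.021], -1],
    [[0, 0, 0], [0, 0, 0.021], -1]
  ]
}}

```text
clock: 13.65
eef_pos: [473.7, -213.5, 116.1]
tcp_rot: [3.142, -0.0, 0.427]
contact_force: [0.2, -0.6, 1.4]
opening: -0.0
grasp_force: 0.3
```

Call:
{"op": "step_arm", "data": {
  "moves": [
    [[0, 0, 0], [0, 0, -0.03], -1],
    [[0, 0, 0], [0, 0, -0.12], -1],
    [[0, 0, 0], [0, 0, -0.28], -1],
    [[0, 0, 0], [0, 0, -0.45], -1],
    [[0, 0, 0], [0, 0, -0.55], -1],
    [[0, 0, 0], [-0.2, 0, -0.58], -1],
    [[0, 0, 0], [-0.3, 0, -0.58], -1],
    [[0, 0, 0], [-0.3, 0, -0.58], -1]
  ]
}}

```text
clock: 14.45
eef_pos: [417.3, -238.8, 232.8]
tcp_rot: [3.141, 0.0, 0.425]
contact_force: [-0.9, 0.4, 0.7]
opening: -0.002
grasp_force: 0.0
```

```bash
python3 - <<'E'
from h import *
goto((474.7,-213.5,230))
for c in ['scene','top']:
    im=imaging.grab_frame(c)
    for k,P in [('y',(500.5,57,92)),('b',(622,-217.5,67)),('g',(474.7,-213.5,117)),('r',(446,207.5,89))]:
        p=proj(c,P); print(c,k,np.round(p,1),[(np.round(b[0],1),b[1]) for b in blobs(im,k) if np.hypot(*(b[0]-p))<15])
E
```

```text
t 14.45 pos [ 417.3 -238.8  232.8] rot [3.141 0.    0.425] F [-0.9  0.4  0.7] op -0.002 shift units [0.3139 0.0031 0.014 ]
scene y [250.7 164.2] [(array([251.1, 164.5]), np.int32(104))]
scene b [211.3 262.9] [(array([212.1, 263.9]), np.int32(162))]
scene g [166.  215.3] [(array([166.9, 216.5]), np.int32(82))]
scene r [271.3 126.8] [(array([272. , 127.4]), np.int32(101))]
top y [233.2 208.7] [(array([232.6, 208.5]), np.int32(87))]
top b [317.8 172.5] [(array([317.1, 172.3]), np.int32(84))]
top g [319.3 217.1] [(array([318.6, 217.1]), np.int32(86))]
top r [185.7 225.5] [(array([185.5, 225.4]), np.int32(87))]
```

All three caps are down about 8 mm, red is unchanged, nothing has shifted, and the arm is clear. Handing in.

```bash
python3 -c "
from rig import r
print(r.sign_off())"
```

```text
the job is handed in; nothing more can be done
None
```

I pressed the yellow, blue and green caps in that order, each about 8 to 9 mm of its 16 mm travel by fingertip height. Red stayed up, no gauge shifted in the camera views, and the job is handed in with no verdict returned.

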